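Turn a bisque tile square in its board and lock it

ROBOT

A 7-joint arm with a two-finger parallel gripper is mounted at the origin on the work surface; the furniture and walls round the work are solid. World frame = base frame: x ahead of the robot, y to its left, z up, the work surface at z = 0. Lengths are in mm, angles in rad, forces in N, time in s.
With the tool pointing down it reaches from about 350 to 900 mm from the base axis. Payload 8.1 kg.
Tool frame: the origin (TCP) lies midway between the tips of the shut fingers; the grasp point (between the pads) lies 19 mm behind it; z points along the fingers, y is the direction in which the jaws open and shut (so a half turn about z gives the same grasp; the last joint's range is limited). The gripper opens to 92 mm and grips with 3 to 60 N. Pads are 19 mm wide; open, the fingers measure 130 mm over their backs; the gripper's body (75 mm by 190 mm) begins 47 mm behind the grasp point.
Start: joints at [1.002, 0.434, 0.025, 1.573, -0.012, 1.134, -0.075], TCP at [280.691, -558.439, 226.742] pointing down, gripper open.
Joint ranges: [-2.62, 2.62], [-0.44, 2.09], [-1.27, 1.32], [0.08, 2.57], [-1.32, 4.46], [0.12, 2], [-2.74, 2.74]. Speed limits (rad/s): [2.22, 2.22, 3.01, 3.01, 3.14, 3.14, 3.14].

INTERFACE

Orientations are given as a rotation vector (axis times angle).
In Python, from cell import * gives the robot as it stands. The module is installed in compiled form; this text tells all that it offers.
- The arm moves only by the tool move_arm, never from a script. Its argument "targets" is a list of rows, each a list of 6 numbers: the shift along the world's x, y, z in mm, then the turn, a rotation vector about the world's x, y, z in degrees. A call has 1 to 10 rows; each row is the pose to reach, as a shift and turn from the pose commanded when the call began; what a row does not reach only later rows make up. A row lasts 1/10 s, in which the tool goes at most 50 mm and 8.59 degrees, less where a joint would pass 70% of its speed; a pose out of reach is approached as far as the arm can. A call with a gripper value outside its range is refused whole. "hand" is the opening, from 0 (shut) to 1 (fully open), set as the call begins (left out, the last holds). The fingers move at their own pace and stop on an object; the grip force is fixed at half the most. Time passes only in rows, so rows that repeat a pose let the fingers close. It gives the time, the measured TCP pose, the force and the opening at its end, in the units of the state.
- get_state(): the state, without advancing time (a new reading comes with each control period).
- grab_frame(name): name is "scene" or "top"; returns the picture (420x560x3 uint8, red, green, blue); there is no depth.
- calibration(name): a dict with "mtx" (3x3 intrinsics, pixels), "extrinsics" (4x4, takes a point from camera to world coordinates). Camera axes: x right, y up, looking along -z (the intrinsics and any distortion apply to the point x, -y, -z); pixel columns grow to the right and rows downward; lengths in mm; the calibration is good to about 2 mm. A picture is of the moment at which its call begins. calibration takes no time and is no camera call.
- finish_job(): hands the job in, once; it reports no verdict.
The state is a dict: "t": time; "joints": joint angles; "qvel": joint speeds; "joint_efforts": joint torques, N m; "tcp_pos": TCP position; "eef_rot": TCP orientation; "contact_force": force on the tool from outside, world axes, zero at the start; "wrist_torque": the same for the moment, N m; "finger_gap": finger opening in mm.
Only numpy, scipy, OpenCV 4.12 (cv2) and the standard library are available. Lean on these libraries where they do the work, as an engineer would, in place of code of your own. Each camera call takes 0.05 s, during which the arm holds its last target.

TASK

The plain terracotta tile lies askew on the plywood squaring board. With the tip of the closed gripper push its near left corner away from you, so that its far right corner bears on the steel peg and the tile turns round there, until its far edge is home against both the peg and the aluminium block; press it home there for a second with some 8 N, gently: it is brittle and cracks at 20 N. Then let go of it, turn the steel keeper by its black pin fully in behind the tile's near edge, let go, and leave the other things as they are.

Things in the scene. Friction and masses are not known exactly. Their poses are not given: they have to be found in the camera images.
- jig: Plywood squaring board fixed to the table, 165 x 205 x 12 mm, its place and yaw (up to 0.25 rad) vary. Origin at table height under the middle of the tile's place; board spans x -90 to 75, y -97.5 to 107.5 mm. x to its far side (peg and block), y left, z up. Tile home: its origin at x = 0 here, y within 22 mm of 0, axes parallel to the board's.
- tile: Loose plain terracotta tile, 110 (x) x 84 (y) x 16 mm, about 0.35 kg, flat on the board. Origin at the centre of its underside, x along its length, z up. It starts turned 0.36 to 0.48 rad counterclockwise (from above) from square, its far edge up to 6 mm short of the peg. It cracks if the fingers push it with 20 N.
- pivot_corner (a point): The tile's far right corner at half its thickness, at (55, -42, 8) mm in the tile's frame: the corner that bears on the peg, at the start 3 to 21 mm of edge reaching past the peg's axis. Keep it there: within 45 mm of the peg's axis.
- push_corner (a point): The tile's near left corner at half its thickness, at (-55, 42, 8) mm in the tile's frame: push on the tile's near (short) edge some 10 to 20 mm from this corner. While the tile turns about the peg this corner moves more to the left than ahead, so follow it: a push straight ahead jams by friction at the finger.
- stop_peg: Fixed upright steel dowel, 12 mm diameter, 24 mm tall above the board, at the board's far right. Origin at the centre of its foot, at (61, -32, 12) mm in the board's frame; it touches the tile's far edge at x = 55 mm.
- stop_block: Fixed aluminium stop block, 14 x 30 x 24 mm, at the board's far left. Origin at the centre of its foot, at (62, 20, 12) mm in the board's frame; its near face, at x = 55 mm, spans y 5 to 35 mm. Block and peg are rigid: once the tile touches both, the push rises steeply with every millimetre.
- keeper (a joint): Angle of the steel keeper, a bar 14 mm wide, 50 mm long, turning flat on the board about an upright axis at the near left. 0: points to the near side (-x of the board), clear of the tile; grows counterclockwise to its stop at 1.57, where it lies along a seated tile's near edge with 3 mm play. Starts at 0 to 0.4, stays where left; takes about 2 N at the pin.
- keeper_pin (a point): Upright black round pin on the keeper, to be pinched from above: 12 mm diameter, from 26 to 58 mm above the table, 38 mm from the keeper's axis; a pinch across its path turns it without slipping. The point lies on the pin's axis 46 mm above the table.
- keeper_hinge (a point): Point on the keeper's turning axis, at the height of the pin's point, at (-65, 66, 46) mm in the board's frame.
- jar_iron: Bystander: glaze jar with red lid, 53 mm diameter, 70 tall, right of the board. Origin under its centre.
- label_roll: Bystander: roll of white labels, 60 mm diameter, 26 tall, left of the board. Origin under its centre.
- stilt_1: Bystander: small three-armed ceramic kiln stilt, 44 x 39 x 16 mm, on the board's far left beside the tile's place. Origin under its centre.
- jar_cobalt: Bystander: blue glaze jar with black lid, 61 mm diameter, 75 tall, at the table's right side. Origin under its centre.
- jar_honey: Bystander: amber glaze jar with white lid, 57 mm diameter, 68 tall, at the table's right side. Origin under its centre.
- tape_brown: Bystander: roll of brown packing tape, 104 mm diameter, 48 tall, on the left. Origin under its centre.
Mind the look-alikes: they are no part of the job. What is meant by the tile is not green or pink, and is the larger of those in its own colour.

How it is judged (in metres and radians):
On the way, in this order (a step that is already met when the one before it is completed fails the run):
1. pushed by the fingers, the still skewed tile bears on the peg (contact force between tile and stop_peg above 0.2 N and contact force between the fingers and tile above 0.2 N and angle between the x axis of tile and the x axis of jig, either way round above 0.05 rad), for 0.1 s.
2. the fingers press with 3 N or more on the squared tile, which bears on the block (angle between the x axis of tile and the x axis of jig, either way round below 0.035 rad and x of tile in the frame of jig above -0.0025 m and y of tile in the frame of jig between -0.022 and 0.022 m and contact force between tile and stop_block above 0.3 N and contact force between the fingers and tile above 3 N), for 0.4 s.
3. the keeper is turned in behind the tile (value of joint keeper above 1.45 rad and angle between the x axis of tile and the x axis of jig, either way round below 0.035 rad and x of tile in the frame of jig above -0.0025 m and y of tile in the frame of jig between -0.022 and 0.022 m), for 0.2 s.
At the end, for the whole second after the job is handed in: The tile lies flat at rest on the board, square to it within 0.035 rad, its origin no more than 2.5 mm short of home in the board's x and within 22 mm of its middle in y; the keeper is turned in past 1.45 rad (all of step 3 and height (world z) of tile between 0.01 and 0.015 m and linear speed of tile below 0.01 m/s); the robot touches nothing.
It fails at once if the fingers push the tile with 20 N or more (contact force between the fingers and tile above 20 N).
It fails at once if the tile is lifted or tipped (height (world z) of tile above 0.02 m or angle between tile's own z axis and vertical above 0.12 rad).
It fails at once if the far right corner leaves the peg (over 45 mm from its axis) (horizontal distance between pivot_corner and stop_peg above 0.045 m).
It fails at once if a bystander is moved more than 20 mm (distance of any of jar_iron, label_roll, stilt_1, jar_cobalt, jar_honey, tape_brown from where it was at the start of the episode above 0.02 m).
It also fails if it takes over 64 s, if anything falls off the work surface, if the arm or the gripper's body presses on something with over 40 N, if the wrist force passes 120 N, or if a joint passes its speed limit or range.

## Working session

There is one attempt and no reset: what is moved stays moved. The work goes in short steps, Python scripts to look and compute and a tool call to move; the robot and the scene stay as the last step left them, time stands still between calls to the robot, and variables do not carry over. Pictures are saved under pics/ and viewed, and the job is handed in when it is done.

Besides the shell and the picture viewer there is one more tool, called as name(argument=value, ...) on one line, values as JSON. move_arm: Moves the arm, as the interface text tells. Its arguments: {"type":"object","properties":{"targets":{"type":"array","items":{"type":"array","items":{"type":"number"}}},"hand":{"type":"number"}},"required":["targets"]}

```bash
mkdir -p pics
python3 - <<'E'
from cell import *
import cv2,numpy as np
np.set_printoptions(precision=4,suppress=True)
s=get_state();print(s)
for n in("scene","top"):
    cv2.imwrite(f"pics/{n}0.png",grab_frame(n)[:,:,::-1]);c=calibration(n);print(n,c)
E
```

```text
{'t': 0.0, 'joints': array([ 1.0024,  0.4352,  0.025 ,  1.5741, -0.0116,  1.134 , -0.0751]), 'qvel': array([ 0.0005, -0.0011,  0.0001, -0.0023,  0.0003,  0.0001, -0.0002]), 'joint_efforts': array([  0.0022, -66.7851,   0.9862, -31.4457,  -0.0603,   0.0428,
         0.0002]), 'tcp_pos': array([ 280.4086, -557.9937,  225.968 ]), 'eef_rot': array([-3.0554, -0.7246,  0.0008]), 'contact_force': array([-0.3218,  0.1559,  0.1138]), 'wrist_torque': array([-0.0119,  0.0477, -0.0792]), 'finger_gap': 91.88293495249088}
scene {'mtx': array([[418.746 ,   0.    , 282.3609],
       [  0.    , 418.746 , 213.1434],
       [  0.    ,   0.    ,   1.    ]]), 'extrinsics': array([[ -0.5612,   0.643 ,  -0.5212, -15.9572],
       [ -0.8276,  -0.4451,   0.342 , 373.1823],
       [ -0.0121,   0.6232,   0.7819, 821.8147],
       [  0.    ,   0.    ,   0.    ,   1.    ]])}
top {'mtx': array([[437.7655,   0.    , 279.3347],
       [  0.    , 437.7655, 217.6967],
       [  0.    ,   0.    ,   1.    ]]), 'extrinsics': array([[  -0.0161,    0.9958,   -0.0905,  398.5861],
       [  -0.9999,   -0.0158,    0.0037,   14.437 ],
       [   0.0023,    0.0906,    0.9959, 1254.9585],
       [   0.    ,    0.    ,    0.    ,    1.    ]])}
```

View pics/scene0.png

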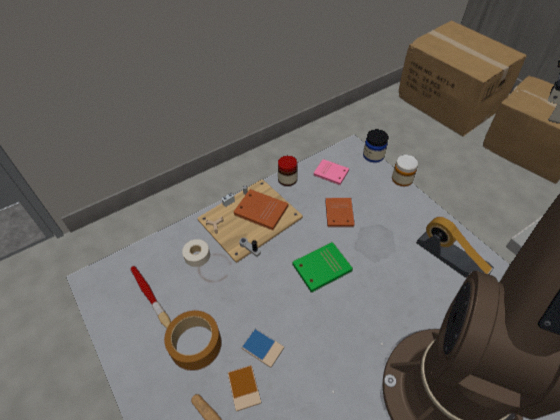

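View pics/top0.png

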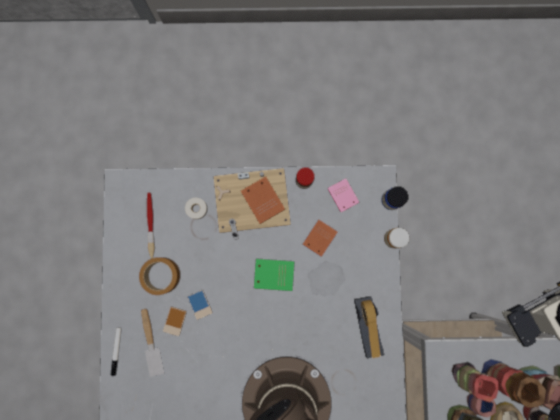

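Candidates for the tile in the top view are the terracotta one on the board at (263,200), a smaller terracotta one on the table at (320,238), a pink one at (343,195) and a green one at (274,275). I choose (263,200): it is terracotta, the larger of the two, and on the board. Next I check it in a close crop.

Run:
```python
import cv2
a=cv2.imread("pics/top0.png")[160:250,180:330];b=cv2.imread("pics/scene0.png")[170:270,180:320]
cv2.imwrite("pics/tc.png",cv2.resize(a,None,fx=5,fy=5,interpolation=cv2.INTER_CUBIC))
cv2.imwrite("pics/sc.png",cv2.resize(b,None,fx=5,fy=5,interpolation=cv2.INTER_CUBIC))
```

```text
(no output)
```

View pics/tc.png

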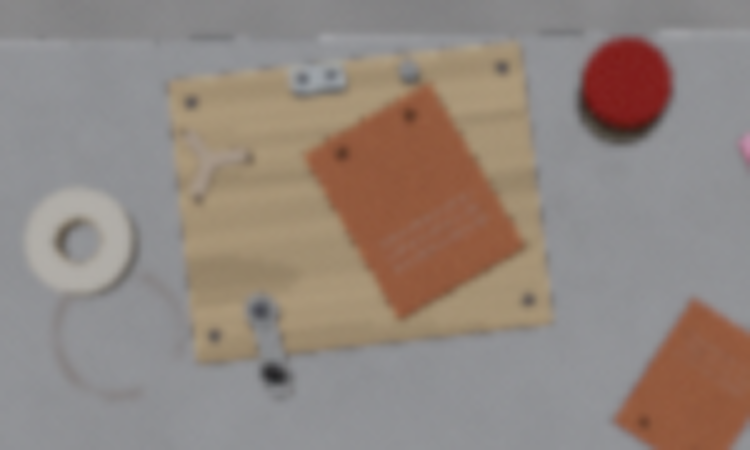

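View pics/sc.png

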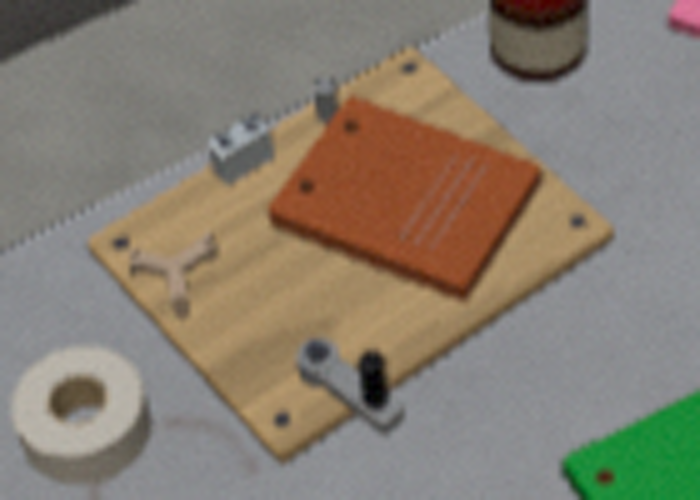

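The crop shows the plain terracotta tile on the board (crop corners (305,155), (430,85), (525,245), (402,318)). The peg is at (408,72), the block at (318,78), the keeper hinge at (262,305) and the black pin at (274,373). Now I measure in both views.

```bash
cat > h.py <<'E'
from cell import *
import cv2,numpy as np
np.set_printoptions(precision=2,suppress=True)
def ray(n,uv):
    c=calibration(n);K=c["mtx"];T=np.array(c["extrinsics"])
    p=np.linalg.inv(K)@np.array([uv[0],uv[1],1.]); d=T[:3,:3]@np.array([p[0],-p[1],-1.])
    return T[:3,3],d/np.linalg.norm(d)
def onz(n,uv,z):
    o,d=ray(n,uv);return o+d*(z-o[2])/d[2]
def proj(n,P):
    c=calibration(n);T=np.array(c["extrinsics"]);q=T[:3,:3].T@(np.array(P)-T[:3,3])
    q=c["mtx"]@np.array([q[0],-q[1],-q[2]]);return q[:2]/q[2]
def two(a,b):
    o1,d1=ray("top",a);o2,d2=ray("scene",b)
    A=np.stack([d1,-d2],1);t=np.linalg.lstsq(A,o2-o1,rcond=None)[0]
    p,q=o1+t[0]*d1,o2+t[1]*d2;return (p+q)/2,np.linalg.norm(p-q)
def masks(im):
    h=cv2.cvtColor(im,cv2.COLOR_RGB2HSV)
    tile=cv2.inRange(h,(0,120,60),(14,255,255))
    wood=cv2.inRange(h,(12,45,110),(28,200,255))
    return tile,wood
def blob(m,roi):
    z=np.zeros_like(m);x0,y0,x1,y1=roi;z[y0:y1,x0:x1]=m[y0:y1,x0:x1]
    c=max(cv2.findContours(z,cv2.RETR_EXTERNAL,cv2.CHAIN_APPROX_NONE)[0],key=cv2.contourArea);return c
def rect(n,c,z):  # contour -> world plane, rotated rectangle
    w=np.array([onz(n,p,z)[:2] for p in c[:,0,:].astype(float)],np.float32)
    return cv2.minAreaRect(w)
ROI={"top":(205,160,297,240),"scene":(195,175,310,260)}
E
python3 - <<'E'
from h import *
for n in("top","scene"):
    im=cv2.imread(f"pics/{n}0.png")[:,:,::-1].copy()
    t,w=masks(im);x0,y0,x1,y1=ROI[n]
    both=cv2.morphologyEx(t|w,cv2.MORPH_CLOSE,np.ones((5,5)))
    cb=blob(both,ROI[n]);ct=blob(t,ROI[n])
    print(n,"board",rect(n,cb,12),"tile",rect(n,ct,28))
    for c,nm in((cb,'board'),(ct,'tile')):
        print(nm,cv2.approxPolyDP(cv2.convexHull(c),5,True)[:,0].tolist())
    v=im[:,:,::-1].copy();cv2.drawContours(v,[cb],-1,(255,0,0),1);cv2.drawContours(v,[ct],-1,(0,255,0),1)
    cv2.imwrite(f"pics/m_{n}.png",cv2.resize(v[y0-10:y1+10,x0-10:x1+10],None,fx=5,fy=5,interpolation=cv2.INTER_NEAREST))
E
```

```text
top board ((563.8365478515625, 88.77268981933594), (163.3664093017578, 203.2782745361328), 5.534677028656006) tile ((561.9120483398438, 56.978782653808594), (107.43489837646484, 81.11165618896484), 29.526262283325195)
board [[283, 169], [289, 224], [219, 231], [214, 176]]
tile [[265, 177], [283, 209], [259, 222], [241, 191]]
scene board ((559.613525390625, 91.77051544189453), (167.7073516845703, 206.066162109375), 5.593052864074707) tile ((556.0755004882812, 61.3076171875), (113.66136932373047, 91.76133728027344), 29.74988555908203)
board [[262, 179], [302, 217], [233, 259], [198, 217]]
tile [[250, 189], [287, 203], [273, 229], [234, 214]]
```

View pics/m_top.png

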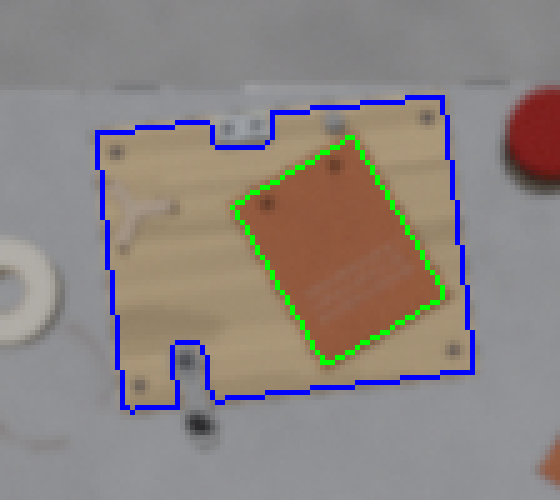

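View pics/m_scene.png

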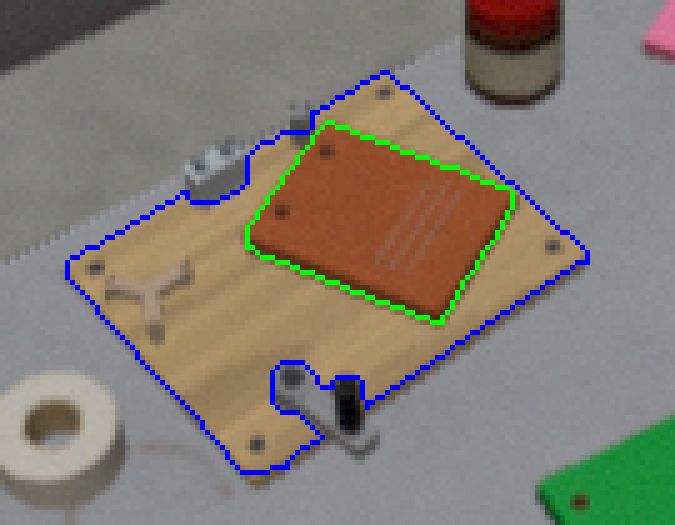

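Run:
```python
from h import *
for nm,a,b in [("farR",(265.4,177.2),(250.4,189.2)),("farL",(241.8,191.4),(234.4,211.4)),("nearR",(284,209.4),(288,203)),
 ("pegtop",(261.8,174),(245,186)),("hinge",(232.2,221.6),(243.3,240.4)),("boardFR",(283,169.2),(262,179.2)),("boardFL",(214,176),(198,217.5)),("pintop",(234.6,234.4),(254.4,241.3)),("hole1",(248,190.3),(241.2,207)),("hole2",(262,183),(250.2,195.3))]:
    print(nm,*two(a,b))
for n in("top","scene"):
    im=cv2.imread(f"pics/{n}0.png");g=im.max(2);x0,y0,x1,y1=(225,225,245,245) if n=="top" else (245,235,265,258)
    m=g<60;ys,xs=np.nonzero(m[y0:y1,x0:x1]);print(n,xs.mean()+x0,ys.mean()+y0,xs.min()+x0,xs.max()+x0,ys.min()+y0,ys.max()+y0,len(xs))
    print(g[y0:y1,x0:x1])
# jig model from top view
th=np.radians(5.56);R=np.array([[np.cos(th),-np.sin(th)],[np.sin(th),np.cos(th)]])
o=np.array([563.8,88.8])-R@np.array([-7.5,5]);print("jig o",o)
for nm,p in(("peg",(61,-32,36)),("hinge",(-65,66,26)),("blk",(62,20,36))):
    w=np.r_[o+R@np.array(p[:2]),p[2]];print(nm,w,proj("top",w),proj("scene",w))
```

```text
farR [626.82  47.64  24.28] 0.03715275110262533
farL [588.07 116.25  21.83] 2.2177880807887185
nearR [533.33  -4.04  26.06] 0.8206856136996968
pegtop [634.19  57.7   36.01] 0.8654447569293129
hinge [501.83 143.33  21.66] 0.38206742727556187
boardFR [652.47  -2.96   8.27] 0.310097214753523
boardFL [635.93 196.29   5.59] 0.6839744602758313
pintop [463.85 133.67  55.16] 0.8494562434850929
hole1 [589.77  97.26  24.16] 0.612197196172607
hole2 [610.78  57.84  22.35] 0.6364129749196771
top 234.2 234.4 233 235 234 235 5
[[166 167 165 163 151 133 130 129 128 132 140 156 163 164 163 162 162 160
  159 159]
 [162 166 165 163 158 146 138 135 135 137 138 143 153 156 157 156 156 155
  156 154]
 [159 161 159 159 157 152 143 138 140 141 132 132 149 154 155 155 154 155
  154 155]
 [157 157 157 156 155 151 141 137 141 139 134 134 149 155 154 154 153 153
  153 153]
 [157 155 155 155 153 147 133 134 140 139 135 136 144 149 149 147 147 147
  147 147]
 [153 153 152 151 149 144 136 136 139 139 139 133 130 135 136 134 132 132
  137 142]
 [147 147 145 142 139 136 134 132 133 133 135 130 122 134 137 137 137 13
[... 2626 characters left out ...]
49 133 115  89  82  86 107 106 107 117 132 128 112 101 142 148
  144 143]
 [151 142 126 110 101  96 105 100  89 109 122 135 129 107  84  97 141 144
  145 146]
 [132 120 100 103 118 127 141 128 109  89  97 116 107  83  86 120 144 144
  146 146]
 [108  98 100 127 141 147 144 142 138 110  86  80  77  91 117 143 146 145
  145 142]
 [107 118 126 147 149 148 143 147 144 140 120  98  99 128 144 147 145 147
  144 144]
 [121 145 145 145 143 145 147 147 144 147 142 133 129 144 148 146 142 145
  144 148]]
jig o [571.75  84.55]
peg [635.56  58.61  36.  ] [261.34 173.44] [244.58 185.84]
hinge [500.66 143.94  26.  ] [231.77 221.85] [243.26 239.8 ]
blk [631.52 110.46  36.  ] [242.98 175.14] [227.53 195.64]
```

move_arm(hand=0, targets=[[5,20,0,0,0,3],[20,55,0,0,0,8],[35,95,0,0,0,14],[50,140,0,0,0,20],[65,185,0,0,0,26],[82,230,0,0,0,32],[98,275,0,0,0,38],[114,320,0,0,0,44],[130,360,0,0,0,50],[140,390,0,0,0,54]])

```text
t: 1.1
tcp_pos: [421.3, -165.5, 226.8]
eef_rot: [-2.388, -2.041, -0.001]
contact_force: [0.2, -0.3, -0.3]
finger_gap: 16.5
```

move_arm(targets=[[15,40,0,0,0,4],[30,80,0,0,0,8],[42,115,0,0,0,11],[52,145,0,0,0,13],[59,166,0,0,0,14.5],[64,180,0,0,0,15],[64,183,-15,0,0,15],[64,183,-40,0,0,15],[64,183,-70,0,0,15],[64,183,-77,0,0,15]])

```text
t: 2.1
tcp_pos: [482.7, 13.6, 147.1]
eef_rot: [-2.108, -2.325, 0.006]
contact_force: [0.1, -0.5, -0.9]
finger_gap: 0.3
```

Run:
```python
from h import *
s=get_state();print(s)
for n in("top","scene"):
    im=grab_frame(n)[:,:,::-1];x0,y0,x1,y1=(200,150,320,270) if n=="top" else (180,160,330,270)
    cv2.imwrite(f"pics/{n}1.png",cv2.resize(im[y0:y1,x0:x1],None,fx=5,fy=5,interpolation=cv2.INTER_CUBIC))
```

```text
{'t': 2.1, 'joints': array([ 0.25,  0.35, -0.49,  1.98,  0.21,  0.87, -0.25]), 'qvel': array([-0.03,  0.06,  0.02,  0.03,  0.05, -0.1 , -0.04]), 'joint_efforts': array([ -0.38, -51.16,  -5.07, -26.42,   0.11,  -0.75,  -0.23]), 'tcp_pos': array([482.68,  13.59, 147.11]), 'eef_rot': array([-2.11, -2.33,  0.01]), 'contact_force': array([ 0.12, -0.48, -0.86]), 'wrist_torque': array([-0.01, -0.04, -0.01]), 'finger_gap': 0.269201031294829}
```

View pics/scene1.png

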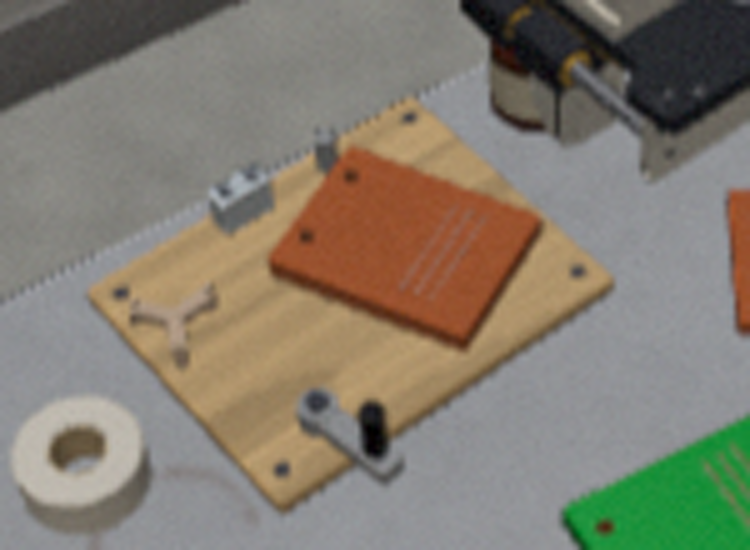

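View pics/top1.png

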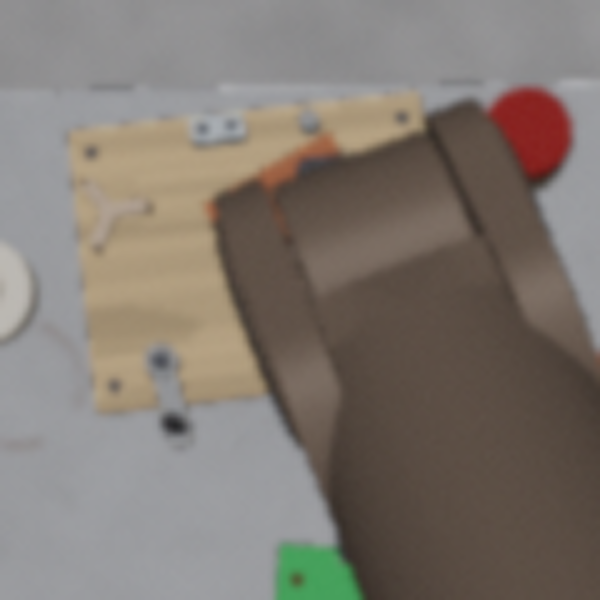

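The scene view shows board, tile, peg, block and keeper unobstructed, with the tile's near-left corner at crop (463,345). The top view is blocked by the arm. Now I descend.

move_arm(targets=[[0,0,-15,0,0,0],[0,0,-35,0,0,0],[0,0,-55,0,0,0],[0,0,-75,0,0,0],[0,0,-92,0,0,0],[0,0,-107,0,0,0],[0,0,-118,0,0,0],[0,0,-125,0,0,0],[0,0,-129,0,0,0],[0,0,-129,0,0,0]])

```text
t: 3.2
tcp_pos: [484.9, 14.5, 20.8]
eef_rot: [2.109, 2.329, 0.0]
contact_force: [-0.3, 0.0, -0.5]
finger_gap: 0.6
```

Run:
```python
from h import *
s=get_state();print(s)
for n in("scene",):
    im=grab_frame(n)[:,:,::-1];x0,y0,x1,y1=(200,150,320,270) if n=="top" else (180,160,330,270)
    cv2.imwrite(f"pics/{n}2.png",cv2.resize(im[y0:y1,x0:x1],None,fx=5,fy=5,interpolation=cv2.INTER_CUBIC))
```

```text
{'t': 3.2, 'joints': array([ 0.16,  0.54, -0.4 ,  2.09,  0.37,  0.58, -0.4 ]), 'qvel': array([ 0.  , -0.01, -0.  , -0.  , -0.  ,  0.01,  0.01]), 'joint_efforts': array([ -0.13, -57.81,  -5.17, -17.82,   0.06,  -0.19,  -0.1 ]), 'tcp_pos': array([484.88,  14.53,  20.84]), 'eef_rot': array([2.11, 2.33, 0.  ]), 'contact_force': array([-0.32,  0.02, -0.53]), 'wrist_torque': array([ 0.03, -0.14, -0.11]), 'finger_gap': 0.5762747505313573}
```

View pics/scene2.png

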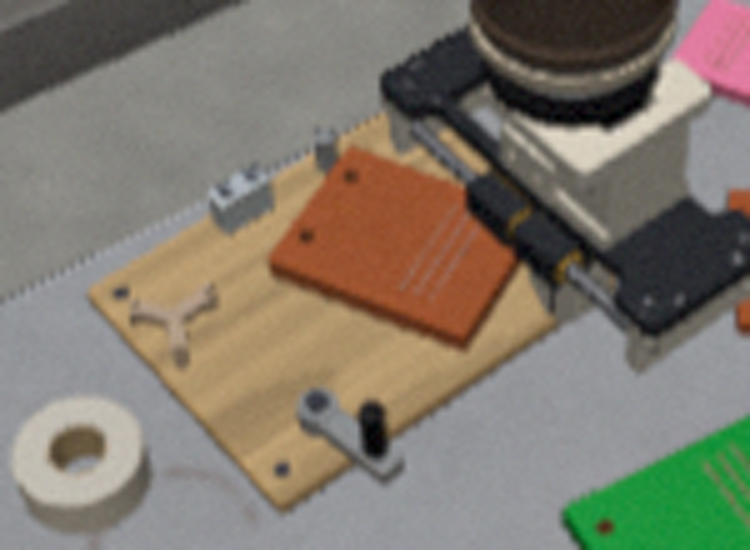

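The gripper tip is near the tile's near edge at crop (575,290), with the tile untouched. Now I ease forward along the tile's x, (0.87, 0.49).

move_arm(targets=[[1.7,1,-1,0,0,0],[3.5,2,-2,0,0,0],[5.2,3,-2,0,0,0],[7,4,-2,0,0,0],[7.8,4.5,-2,0,0,0],[8.7,5,-2,0,0,0],[8.7,5,-2,0,0,0]])

```text
t: 3.95
tcp_pos: [493.5, 19.7, 18.8]
eef_rot: [2.108, 2.329, 0.0]
contact_force: [-0.5, -0.5, 0.8]
finger_gap: 0.4
```

move_arm(targets=[[0.9,0.5,0,0,0,0],[1.7,1,0,0,0,0]])

```text
t: 4.15
tcp_pos: [495.1, 20.5, 18.8]
eef_rot: [2.109, 2.329, -0.0]
contact_force: [-0.5, -0.2, 0.1]
finger_gap: 0.2
```

move_arm(targets=[[0.9,0.5,0,0,0,0],[1.7,1,0,0,0,0]])

```text
t: 4.35
tcp_pos: [496.9, 21.6, 18.7]
eef_rot: [2.109, 2.329, 0.0]
contact_force: [-0.2, -0.2, -0.6]
finger_gap: 0.7
```

move_arm(targets=[[0.9,0.5,0,0,0,0],[1.7,1,0,0,0,0]])

```text
t: 4.55
tcp_pos: [498.6, 22.6, 18.7]
eef_rot: [2.109, 2.329, -0.0]
contact_force: [0.9, 0.0, 0.1]
finger_gap: 0.4
```

move_arm(targets=[[0.9,0.5,0,0,0,0],[1.7,1,0,0,0,0]])

```text
t: 4.75
tcp_pos: [500.2, 23.6, 18.7]
eef_rot: [2.109, 2.329, -0.0]
contact_force: [-0.3, -0.6, 0.3]
finger_gap: 0.0
```

```bash
cat >> h.py <<'E'
def snap(k,n="scene"):
    im=grab_frame(n);x0,y0,x1,y1=(200,150,320,270) if n=="top" else (190,165,320,265)
    cv2.imwrite(f"pics/raw_{n}{k}.png",im[:,:,::-1])
    cv2.imwrite(f"pics/{n}{k}.png",cv2.resize(im[y0:y1,x0:x1,::-1],None,fx=6,fy=6,interpolation=cv2.INTER_CUBIC))
    s=get_state();print(s["t"],s["tcp_pos"],s["contact_force"])
E
python3 -c "
from h import *
snap(3)"
```

```text
4.8 [500.32  23.62  18.74] [ 0.21  0.53 -0.07]
```

View pics/scene3.png

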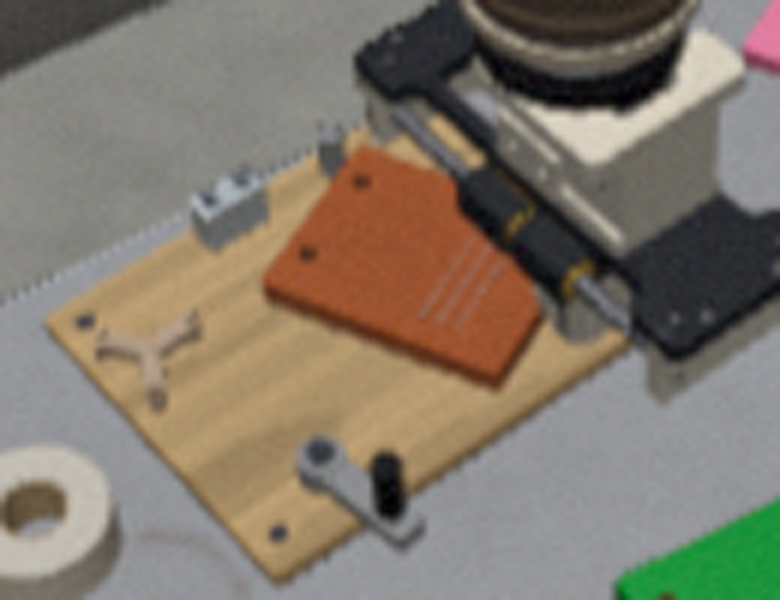

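move_arm(targets=[[0.9,0.5,0,0,0,0],[1.7,1,0,0,0,0],[1.7,1,0,0,0,0]])

```text
t: 5.1
tcp_pos: [501.6, 24.4, 18.6]
eef_rot: [-2.108, -2.329, 0.001]
contact_force: [-3.1, -1.9, 0.6]
finger_gap: 0.3
```

move_arm(targets=[[0.9,0.5,0,0,0,0],[1.7,1,0,0,0,0],[1.7,1,0,0,0,0]])

```text
t: 5.4
tcp_pos: [503.7, 25.6, 18.7]
eef_rot: [2.108, 2.329, 0.0]
contact_force: [-2.7, -0.3, -0.2]
finger_gap: 0.2
```

move_arm(targets=[[0.9,0.5,0,0,0,0],[1.7,1,0,0,0,0],[1.7,1,0,0,0,0]])

```text
t: 5.7
tcp_pos: [504.7, 26.3, 18.6]
eef_rot: [-2.108, -2.328, 0.002]
contact_force: [-3.2, -1.6, 1.8]
finger_gap: 0.4
```

```bash
python3 -c "
from h import *
snap(4)"
```

```text
5.75 [504.76  26.34  18.58] [-5.23 -1.51  0.65]
```

View pics/scene4.png

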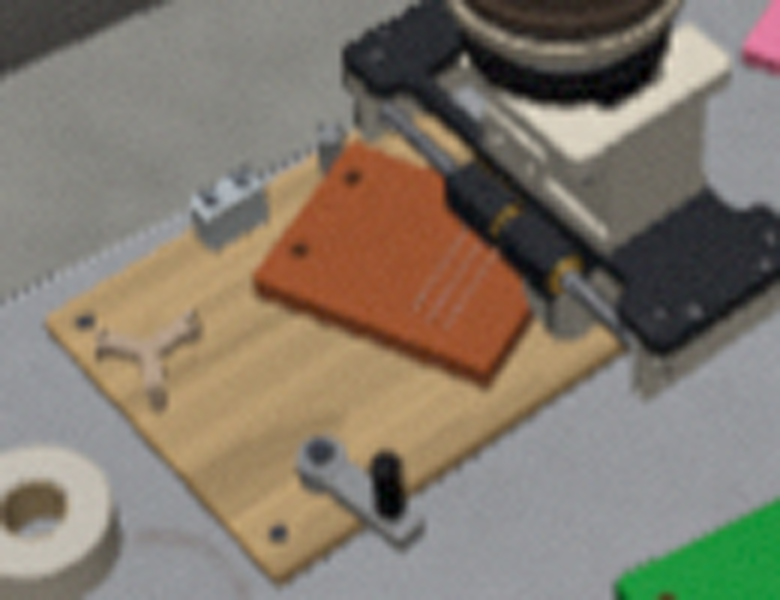

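Contact began near TCP (501.3, 24.2) and the force has now risen to about 5 N. The image shows the tile's far edge at the peg (332,150). Next I back off, shift 24 mm left along the edge towards the near-left corner, and re-engage.

move_arm(targets=[[-1.7,-1,0,0,0,0],[-3.5,-2,0,0,0,0],[-5.5,1.5,0,0,0,0],[-8.5,7,0,0,0,0],[-11.5,12.5,0,0,0,0],[-14,17,0,0,0,0],[-15.3,19,0,0,0,0],[-15.3,19,0,0,0,0],[-13.6,20,0,0,0,0],[-13.6,20,0,0,0,0]])

```text
t: 6.75
tcp_pos: [492.1, 46.5, 18.8]
eef_rot: [2.109, 2.328, 0.0]
contact_force: [0.1, -0.5, 1.2]
finger_gap: 0.5
```

```bash
python3 -c "
from h import *
snap(5)"
```

```text
6.8 [492.    46.42  18.74] [-0.04  0.37  0.24]
```

View pics/scene5.png

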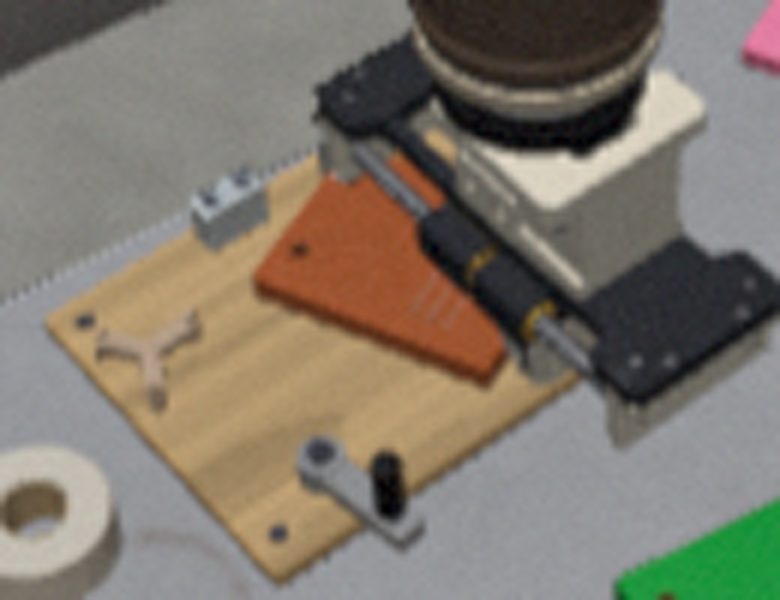

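move_arm(targets=[[0.9,0.5,0,0,0,0],[1.7,1,0,0,0,0],[1.7,1,0,0,0,0]])

```text
t: 7.1
tcp_pos: [492.9, 47.2, 18.5]
eef_rot: [-2.108, -2.328, 0.002]
contact_force: [-1.5, -1.2, 0.2]
finger_gap: 0.4
```

move_arm(targets=[[0.4,1,0,0,0,0],[0.5,2,0,0,0,0],[0.5,2,0,0,0,0]])

```text
t: 7.4
tcp_pos: [493.7, 49.8, 18.7]
eef_rot: [-2.108, -2.329, 0.0]
contact_force: [-3.2, -1.2, 0.5]
finger_gap: 0.1
```

move_arm(targets=[[0.1,1,0,0,0,0],[0.2,2,0,0,0,0],[0.4,3,0,0,0,0],[0.5,4,0,0,0,0],[0.7,5,0,0,0,0]])

```text
t: 7.9
tcp_pos: [494.8, 54.7, 18.8]
eef_rot: [2.108, 2.329, 0.001]
contact_force: [-2.0, -0.6, -0.5]
finger_gap: 0.4
```

move_arm(targets=[[0.1,1,0,0,0,0],[0.3,2,0,0,0,0],[0.4,3,0,0,0,0],[0.6,4,0,0,0,0],[0.7,5,0,0,0,0]])

```text
t: 8.4
tcp_pos: [495.5, 59.6, 18.8]
eef_rot: [2.109, 2.329, 0.0]
contact_force: [-0.6, -0.8, 1.4]
finger_gap: 0.6
```

```bash
python3 -c "
from h import *
snap(6)"
```

```text
8.45 [495.48  59.81  18.82] [ 1.1  -1.34  0.62]
```

View pics/scene6.png

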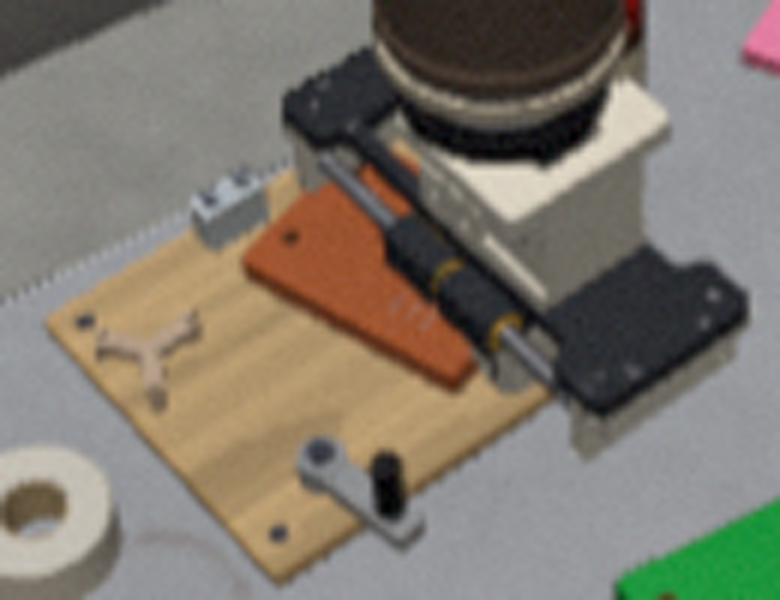

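```bash
cat >> h.py <<'E'
def est(FL,NL,k=6,off=(190,165),z=28):
    a=onz("scene",np.array(FL)/k+off,z);b=onz("scene",np.array(NL)/k+off,z)
    d=a-b;th=np.arctan2(d[1],d[0]);L=np.hypot(d[0],d[1])
    R=np.array([[np.cos(th),-np.sin(th)],[np.sin(th),np.cos(th)]])
    c=(a[:2]+b[:2])/2-R@np.array([0,42]);j=np.radians(5.6);o=np.array([571.5,84.3])
    Rj=np.array([[np.cos(j),-np.sin(j)],[np.sin(j),np.cos(j)]])
    print("FL",a[:2],"NL",b[:2],"deg",np.degrees(th),"L",L,"tile in jig",Rj.T@(c-o), "peg in tile",R.T@(o+Rj@np.array([61,-32])-c))
E
python3 -c "
from h import *
est((268,273),(500,375))  # scene3
est((257,270),(489,372))  # 4
est((246,255),(457,376))"
```

```text
FL [586.21 117.13] NL [489.38  67.87] deg 26.962517073054425 L 108.64197889846149 tile in jig [-17.44 -27.66] peg in tile [ 71.47 -32.61]
FL [590.13 120.03] NL [493.07  70.63] deg 26.976529578985254 L 108.90819385551255 tile in jig [-13.37 -25.22] peg in tile [ 66.78 -33.42]
FL [599.57 119.79] NL [498.59  82.06] deg 20.486096522202143 L 107.78953810657171 tile in jig [ -9.9  -21.86] peg in tile [ 65.92 -28.02]
```

move_arm(targets=[[0.2,1,0,0,0,0],[0.4,2,0,0,0,0],[0.7,3,0,0,0,0],[0.9,4,0,0,0,0],[1.1,5,0,0,0,0]])

```text
t: 8.95
tcp_pos: [496.4, 64.7, 18.7]
eef_rot: [2.109, 2.329, 0.0]
contact_force: [-0.9, -1.2, 2.1]
finger_gap: 0.2
```

move_arm(targets=[[0.3,1,0,0,0,0],[0.6,2,0,0,0,0],[0.9,3,0,0,0,0],[1.2,4,0,0,0,0],[1.4,5,0,0,0,0]])

```text
t: 9.45
tcp_pos: [497.8, 69.7, 18.7]
eef_rot: [2.109, 2.329, -0.0]
contact_force: [-1.5, -1.7, 1.6]
finger_gap: 0.5
```

```bash
python3 -c "
from h import *
snap(7)"
```

```text
9.5 [497.84  69.86  18.75] [-0.45 -0.27  0.79]
```

View pics/scene7.png

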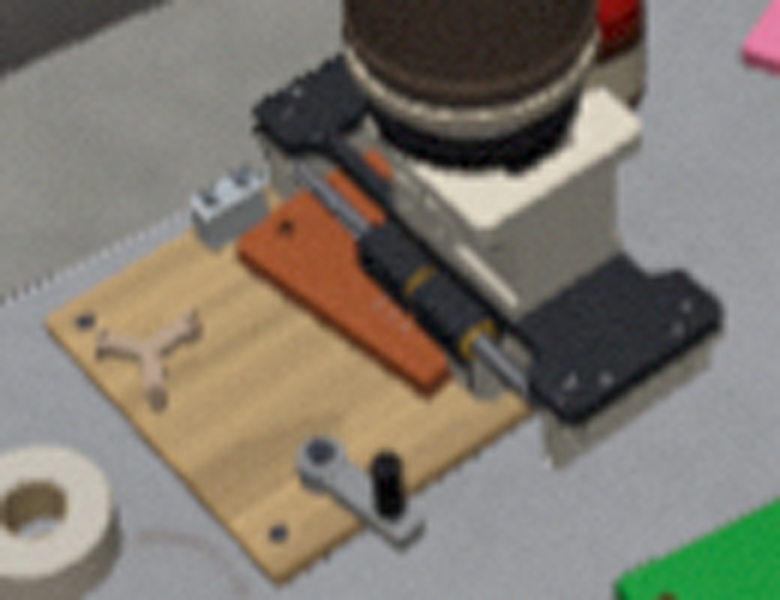

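```bash
python3 -c "
from h import *
est((241,243),(428,382))"
```

```text
FL [606.29 118.3 ] NL [502.61  93.03] deg 13.701269368652268 L 106.72053389431993 tile in jig [ -8.97 -18.65] peg in tile [ 67.39 -23.07]
```

move_arm(targets=[[0.3,1.2,0,0,0,0],[0.5,2.4,0,0,0,0],[0.8,3.6,0,0,0,0],[1.1,4.8,0,0,0,0],[1.4,6,0,0,0,0]])

```text
t: 10.0
tcp_pos: [499.2, 75.7, 18.7]
eef_rot: [-2.109, -2.329, 0.0]
contact_force: [-0.0, -1.0, 1.3]
finger_gap: 0.4
```

move_arm(targets=[[0.4,1.2,0,0,0,0],[0.7,2.4,0,0,0,0],[1.1,3.6,0,0,0,0],[1.5,4.8,0,0,0,0],[1.9,6,0,0,0,0]])

```text
t: 10.5
tcp_pos: [501.1, 81.7, 18.7]
eef_rot: [-2.109, -2.329, 0.0]
contact_force: [-0.5, -1.5, 1.1]
finger_gap: 0.1
```

```bash
python3 -c "
from h import *
snap(8)"
```

```text
10.55 [501.22  81.94  18.77] [-1.24 -1.49  0.43]
```

View pics/scene8.png

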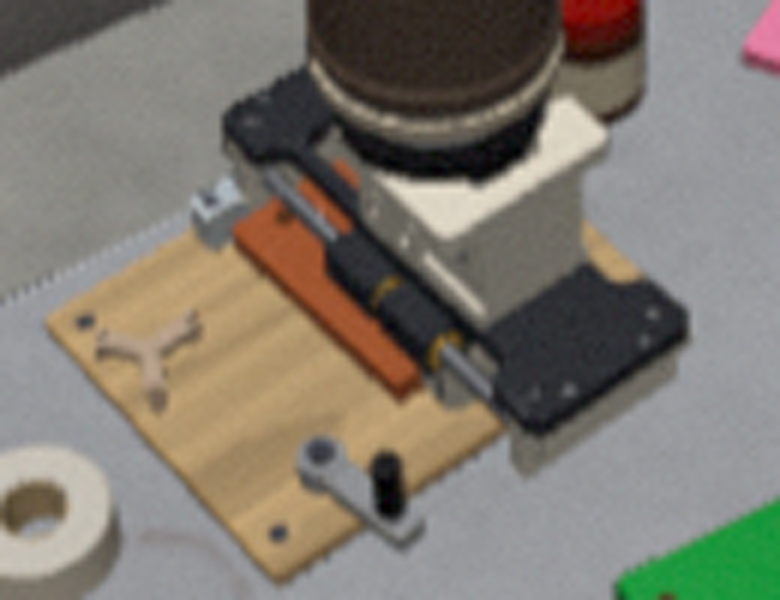

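```bash
python3 -c "
from h import *
est((236,233),(402,386))"
```

```text
FL [612.13 117.34] NL [506.76 102.47] deg 8.03482356835111 L 106.41164223382802 tile in jig [ -7.71 -15.3 ] peg in tile [ 67.94 -19.6 ]
```

move_arm(targets=[[0.4,0.8,0,0,0,0],[0.8,1.6,0,0,0,0],[1.2,2.4,0,0,0,0],[1.6,3.2,0,0,0,0],[2,4,0,0,0,0]])

```text
t: 11.05
tcp_pos: [503.0, 85.6, 18.7]
eef_rot: [-2.109, -2.329, 0.0]
contact_force: [-3.1, -2.5, 1.9]
finger_gap: 0.5
```

move_arm(targets=[[0.4,0.7,0,0,0,0],[0.8,1.4,0,0,0,0],[0.8,1.4,0,0,0,0]])

```text
t: 11.35
tcp_pos: [503.0, 86.0, 18.6]
eef_rot: [-2.109, -2.328, 0.004]
contact_force: [-3.5, -4.8, 4.5]
finger_gap: 0.4
```

move_arm(targets=[[0.4,0.7,0,0,0,0],[0.8,1.4,0,0,0,0],[0.8,1.4,0,0,0,0]])

```text
t: 11.65
tcp_pos: [503.0, 86.5, 18.5]
eef_rot: [-2.11, -2.327, 0.007]
contact_force: [-6.1, -6.6, 8.9]
finger_gap: 0.3
```

```bash
python3 -c "
from h import *
snap(9)"
```

```text
11.7 [503.02  86.53  18.52] [-7.1  -6.19  8.34]
```

View pics/scene9.png

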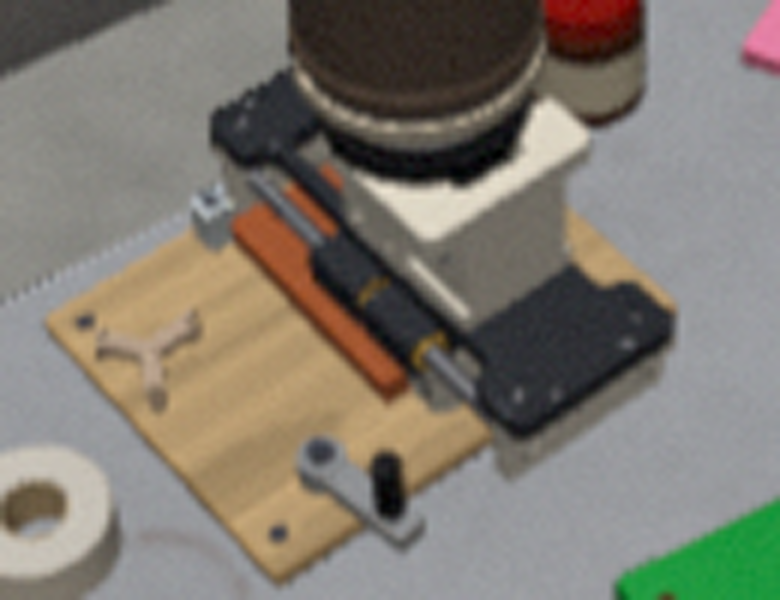

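Force has risen to about 12 N and the tool has stopped, so the tile appears home against the block. I relieve the sideways part of the load.

move_arm(targets=[[0,-0.7,0,0,0,0],[0,-1.4,0,0,0,0],[0,-1.4,0,0,0,0]])

```text
t: 12.0
tcp_pos: [503.0, 86.3, 18.5]
eef_rot: [-2.108, -2.328, 0.004]
contact_force: [-6.2, -2.6, 7.0]
finger_gap: 0.3
```

```bash
python3 -c "
from h import *
est((234,225),(391,386))
s=get_state();print(s['tcp_pos'],s['contact_force'],s['wrist_torque'])"
```

```text
FL [616.36 115.89] NL [509.22 106.02] deg 5.260715510291946 L 107.59171028224257 tile in jig [ -6.32 -14.62] peg in tile [ 67.42 -16.98]
[503.    86.35  18.53] [-6.24 -2.62  6.98] [-0.66  1.31  0.05]
```

move_arm(targets=[[0,0,0.3,0,0,0],[0,0,0.3,0,0,0],[0,0,0.3,0,0,0],[0,0,0.3,0,0,0],[0,0,0.3,0,0,0],[0,0,0.3,0,0,0]])

```text
t: 12.6
tcp_pos: [503.0, 86.3, 18.7]
eef_rot: [-2.108, -2.328, 0.005]
contact_force: [-6.8, -3.1, 3.4]
finger_gap: 0.1
```

move_arm(targets=[[0,0,0,0,0,0],[0,0,0,0,0,0],[0,0,0,0,0,0],[0,0,0,0,0,0],[0,0,0,0,0,0],[0,0,0,0,0,0],[0,0,0,0,0,0],[0,0,0,0,0,0]])

```text
t: 13.4
tcp_pos: [503.0, 86.3, 18.7]
eef_rot: [-2.108, -2.328, 0.005]
contact_force: [-6.3, -2.9, 4.1]
finger_gap: 0.4
```

move_arm(targets=[[-1,-0.1,0,0,0,0],[-3,-0.3,0,0,0,0],[-7,-1,0,0,0,0],[-12,-2,0,0,0,0],[-18,-2,5,0,0,0],[-24,-2,20,0,0,0],[-28,-2,45,0,0,0],[-30,-4,75,0,0,0],[-30,-10,100,0,0,0],[-30,-20,110,0,0,0]])

```text
t: 14.4
tcp_pos: [475.4, 67.9, 131.8]
eef_rot: [2.105, 2.329, 0.005]
contact_force: [0.4, -0.2, 0.4]
finger_gap: 0.2
```

move_arm(targets=[[-10,-20,10,0,0,-6],[-25,-50,15,0,0,-14],[-35,-90,15,0,0,-22],[-40,-130,15,0,0,-30],[-40,-155,15,0,0,-38],[-40,-165,15,0,0,-46],[-40,-165,15,0,0,-54],[-40,-165,15,0,0,-62],[-40,-165,15,0,0,-70],[-40,-165,15,0,0,-78]])

```text
t: 15.4
tcp_pos: [434.3, -97.8, 144.3]
eef_rot: [-3.106, -0.474, -0.001]
contact_force: [-0.4, 0.8, -0.7]
finger_gap: 0.3
```

Run:
```python
from h import *
snap(10);snap(10,"top")
for n in("top","scene"):
    im=cv2.imread(f"pics/raw_{n}10.png")[:,:,::-1].copy()
    t,w=masks(im)
    ct=blob(t,ROI[n]);r=rect(n,ct,28)
    j=np.radians(5.55);Rj=np.array([[np.cos(j),-np.sin(j)],[np.sin(j),np.cos(j)]])
    print(n,r,Rj.T@(np.array(r[0])-[571.75,84.55]))
print(get_state())
```

```text
15.45 [434.44 -97.69 144.36] [0.69 0.16 0.52]
15.5 [434.48 -97.71 144.35] [-0.75 -0.42  0.71]
top ((572.4811401367188, 69.5526123046875), (107.49813079833984, 80.95852661132812), 4.5540852546691895) [ -0.72 -15.  ]
scene ((566.4869995117188, 73.17948913574219), (117.50276184082031, 87.92203521728516), 4.589507579803467) [ -6.34 -10.81]
{'t': 15.5, 'joints': array([ 0.24,  0.25, -0.16,  2.09,  0.06,  0.8 , -1.22]), 'qvel': array([ 0.02,  0.  , -0.02, -0.  ,  0.01,  0.  ,  0.16]), 'joint_efforts': array([ -0.27, -45.89,  -0.45, -25.09,  -0.19,  -0.1 ,  -2.48]), 'tcp_pos': array([434.48, -97.71, 144.35]), 'eef_rot': array([3.1 , 0.48, 0.  ]), 'contact_force': array([-0.75, -0.42,  0.71]), 'wrist_torque': array([ 0.03, -0.05,  0.03]), 'finger_gap': 0.35534955589802086}
```

View pics/top10.png

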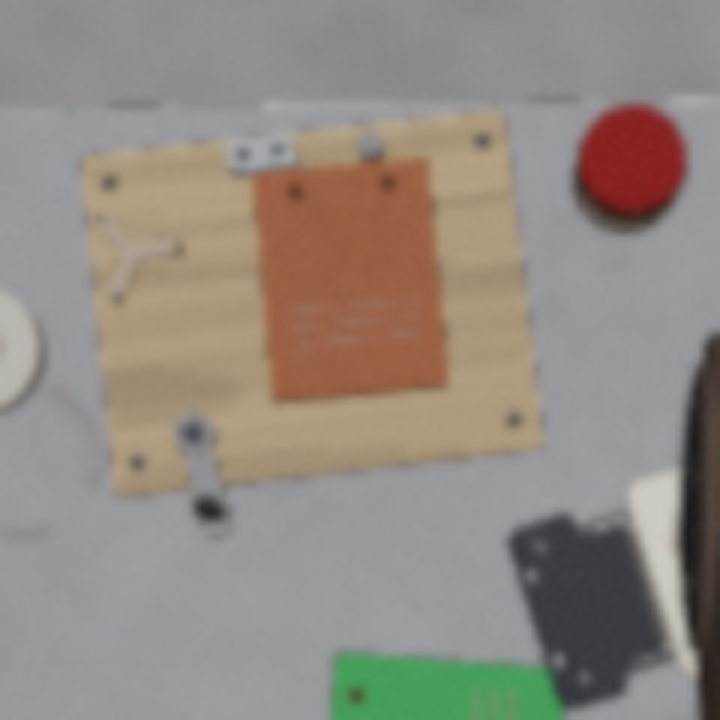

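View pics/scene10.png

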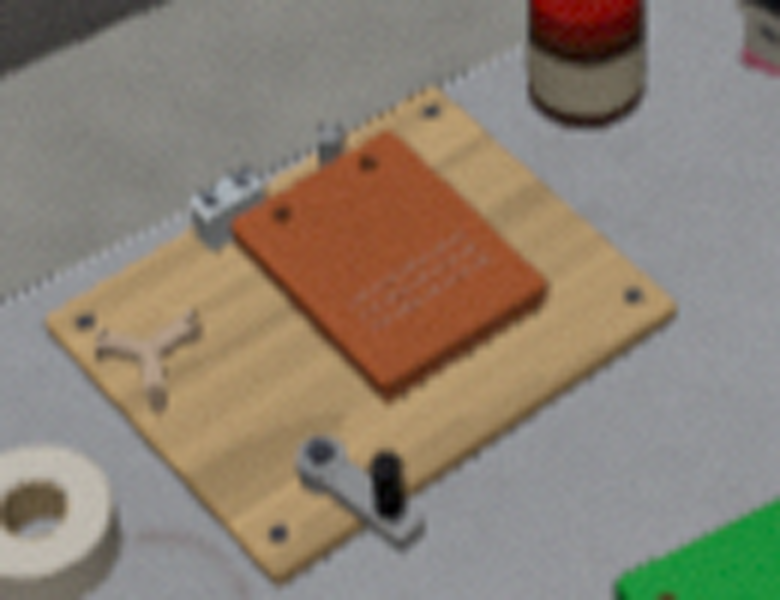

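Run:
```python
from h import *
im=cv2.imread("pics/raw_top10.png").astype(float)
# subpixel edges: channel R-B for tile/board saturation
s=im[:,:,2]-im[:,:,0]
s=cv2.GaussianBlur(s,(0,0),0.8)
def edge(p0,p1,n=30,half=4):
    p0,p1=np.array(p0)/6+[200,150],np.array(p1)/6+[200,150]  # crop coords
    d=(p1-p0)/np.linalg.norm(p1-p0);nn=np.array([-d[1],d[0]]);pts=[]
    for f in np.linspace(.08,.92,n):
        q=p0+(p1-p0)*f;ts=np.linspace(-half,half,81)
        xy=(q+ts[:,None]*nn).astype(np.float32)
        v=cv2.remap(s.astype(np.float32),xy[None,:,0],xy[None,:,1],cv2.INTER_LINEAR)[0]
        g=np.abs(np.gradient(v));g[g<g.max()*.5]=0;pts.append(q+nn*(g*ts).sum()/g.sum())
    return np.array(pts)
for nm,a,b,z in [("tile near",(272,400),(447,386),28),("tile left",(255,172),(272,400),28),("tile right",(428,157),(447,386),28),("tile far",(255,172),(428,157),28),
  ("board nearR",(240,480),(540,447),12),("board right",(503,113),(540,447),12),("board left",(85,158),(116,494),12)]:
    P=edge(a,b);W=np.array([onz("top",p,z)[:2] for p in P],np.float32)
    vx,vy,x,y=cv2.fitLine(W,cv2.DIST_HUBER,0,.01,.01).ravel()
    ang=np.degrees(np.arctan2(vy,vx));print(nm,(ang+45)%90-45,(x,y))
```

```text
tile near 4.7720947 (np.float32(519.39215), np.float32(58.09098))
tile left 4.178776 (np.float32(566.5831), np.float32(110.38861))
tile right 4.6956367 (np.float32(582.2807), np.float32(29.081747))
tile far 4.8215866 (np.float32(627.854), np.float32(69.117935))
board nearR 5.577118 (np.float32(485.0694), np.float32(51.001236))
board right 5.723175 (np.float32(572.2733), np.float32(-13.0455675))
board left 5.648155 (np.float32(555.44604), np.float32(190.83089))
```

The tile is home: x about -0.2 to -0.7 mm, y about -15 mm, and angle about 0.016 rad past square, all within tolerance. In the top crop its far edge touches the block (265,155) and the peg (371,148). The keeper pin at (208,510) has not moved. Next I pinch the pin at world (464, 134).

move_arm(hand=0.45, targets=[[3,20,0,0,0,0],[8,55,0,0,0,-1],[13,95,0,0,0,-2],[18,135,0,0,0,-2.3],[22,175,0,0,0,-2.3],[26,205,0,0,0,-2.3],[28,223,0,0,0,-2.3],[29,230,0,0,0,-2.3],[29,231.6,-8,0,0,-2.3],[29,231.6,-25,0,0,-2.3]])

```text
t: 16.5
tcp_pos: [464.4, 132.9, 119.3]
eef_rot: [3.113, 0.422, 0.003]
contact_force: [0.5, -0.7, -1.7]
finger_gap: 41.3
```

move_arm(targets=[[0,0,-15,0,0,0],[0,0,-30,0,0,0],[0,0,-40,0,0,0],[0,0,-45,0,0,0],[0,0,-45,0,0,0]])

```text
t: 17.0
tcp_pos: [463.3, 132.8, 73.5]
eef_rot: [3.113, 0.42, -0.002]
contact_force: [-0.1, -0.7, -0.2]
finger_gap: 41.3
```

```bash
python3 -c "
from h import *
snap(11);snap(11,'top')
print(get_state())"
```

```text
17.05 [463.68 133.15  74.03] [-0.24 -0.1   0.49]
17.1 [463.92 133.41  74.36] [ 0.04 -0.77  1.2 ]
{'t': 17.1, 'joints': array([-0.21,  0.42, -0.23,  2.07,  0.15,  0.67, -1.85]), 'qvel': array([-0.  , -0.01, -0.  , -0.01,  0.  ,  0.  , -0.  ]), 'joint_efforts': array([  0.1 , -54.25,  -2.19, -21.1 ,   0.02,  -0.1 ,   0.  ]), 'tcp_pos': array([463.92, 133.41,  74.36]), 'eef_rot': array([3.11, 0.42, 0.  ]), 'contact_force': array([ 0.04, -0.77,  1.2 ]), 'wrist_torque': array([ 0.02, -0.01, -0.01]), 'finger_gap': 41.08485363338701}
```

View pics/scene11.png

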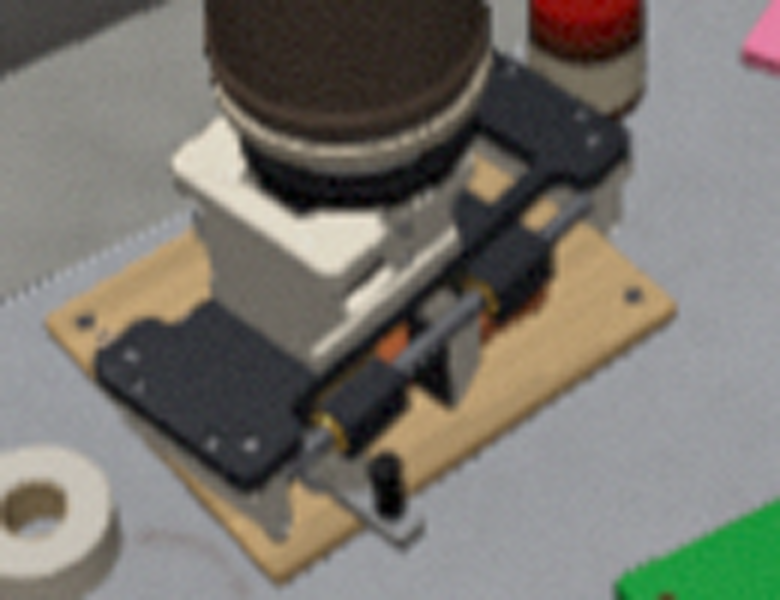

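move_arm(targets=[[0,0,-10,0,0,0],[0,0,-20,0,0,0],[0,0,-30,0,0,0],[0,0,-38,0,0,0],[0,0,-41,0,0,0],[0,0,-41,0,0,0]])

```text
t: 17.7
tcp_pos: [463.2, 133.5, 32.4]
eef_rot: [3.113, 0.421, -0.002]
contact_force: [-0.5, -0.5, 0.5]
finger_gap: 41.7
```

```bash
python3 -c "
from h import *
print(proj('scene',(463.8,133.6,58)),proj('top',(463.8,133.6,58)))
snap(12)"
```

```text
[254.55 240.59] [234.4  234.27]
17.75 [463.55 133.59  32.82] [-0.18  0.08  0.13]
```

View pics/scene12.png

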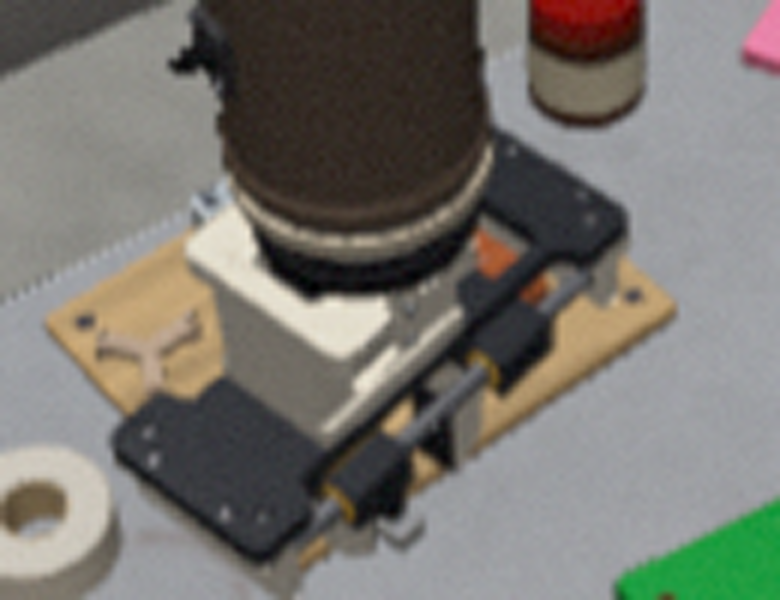

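The pin lies between the fingers: the keeper end at (405,530) shows between the finger tips at (360,530) and (465,440). Now I close.

move_arm(hand=0, targets=[[0,0,0,0,0,0],[0,0,0,0,0,0],[0,0,0,0,0,0],[0,0,0,0,0,0],[0,0,0,0,0,0],[0,0,0,0,0,0]])

```text
t: 18.35
tcp_pos: [463.5, 133.9, 33.2]
eef_rot: [-3.113, -0.421, 0.0]
contact_force: [-2.4, 1.9, 3.4]
finger_gap: 11.7
```

move_arm(targets=[[0.8,-2.5,0,0,0,4],[1.8,-5,0,0,0,8],[2.9,-7.4,0,0,0,12],[4.2,-9.7,0,0,0,16],[5.7,-11.9,0,0,0,20],[7.3,-14,0,0,0,24],[9,-16,0,0,0,28],[10.9,-17.9,0,0,0,32],[12.9,-19.6,0,0,0,36],[15.1,-21.2,0,0,0,40]])

```text
t: 19.35
tcp_pos: [479.5, 113.3, 33.2]
eef_rot: [-2.779, -1.464, -0.003]
contact_force: [0.3, 4.4, -1.3]
finger_gap: 12.1
```

move_arm(targets=[[2.2,-1.4,0,0,0,4],[4.5,-2.7,0,0,0,8],[6.9,-3.8,0,0,0,12],[9.4,-4.7,0,0,0,16],[12,-5.5,0,0,0,20],[14.5,-6.1,0,0,0,24],[17.2,-6.5,0,0,0,28],[19.8,-6.7,0,0,0,32],[22.5,-6.7,0,0,0,36],[22.5,-6.7,0,0,0,36]])

```text
t: 20.35
tcp_pos: [502.3, 107.3, 33.2]
eef_rot: [-2.191, -2.251, -0.005]
contact_force: [0.6, 6.0, -1.9]
finger_gap: 11.7
```

```bash
python3 -c "
from h import *
snap(13)"
```

```text
20.4 [502.3  107.38  33.24] [ 1.38  4.93 -1.7 ]
```

View pics/scene13.png

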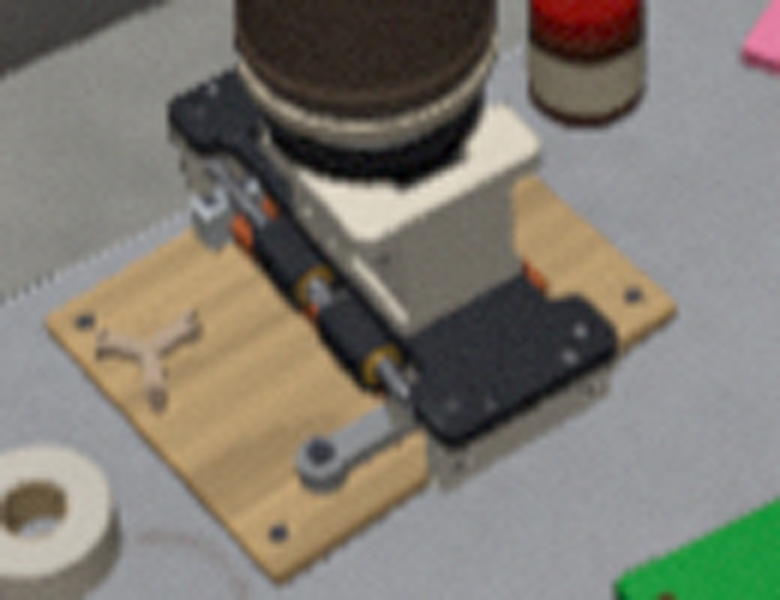

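move_arm(targets=[[1,0.3,0,0,0,1.5],[2,0.6,0,0,0,3],[3,0.9,0,0,0,4],[3,0.9,0,0,0,4]])

```text
t: 20.8
tcp_pos: [503.9, 107.5, 33.1]
eef_rot: [-2.112, -2.324, -0.001]
contact_force: [-2.5, 5.6, 3.1]
finger_gap: 11.6
```

move_arm(targets=[[0.7,0.1,0,0,0,0],[1.4,0.2,0,0,0,0],[1.4,0.2,0,0,0,0]])

```text
t: 21.1
tcp_pos: [504.0, 107.4, 33.0]
eef_rot: [-2.112, -2.323, 0.002]
contact_force: [-7.2, 3.9, 8.1]
finger_gap: 12.2
```

The keeper has reached its stop, with TCP x fixed at 504 while the force rises. Now I relieve the load, open, and lift.

move_arm(targets=[[-1.4,0.3,0,0,0,0],[-1.4,0.6,0,0,0,0]])

```text
t: 21.3
tcp_pos: [503.9, 107.5, 33.1]
eef_rot: [-2.114, -2.324, 0.0]
contact_force: [-3.7, 2.1, 6.2]
finger_gap: 11.6
```

move_arm(hand=0.35, targets=[[0,0,0,0,0,0],[0,0,0,0,0,0],[0,0,0,0,0,0],[0,0,0,0,0,0],[0,0,5,0,0,0],[0,0,15,0,0,0],[0,0,30,0,0,0],[0,0,50,0,0,0],[0,0,75,0,0,0],[0,0,100,0,0,0]])

```text
t: 22.3
tcp_pos: [504.1, 107.5, 134.7]
eef_rot: [2.114, 2.324, 0.0]
contact_force: [0.8, -0.2, 0.0]
finger_gap: 32.4
```

move_arm(targets=[[-5,-20,10,0,0,0],[-15,-50,10,0,0,0],[-30,-90,10,0,0,0],[-45,-130,10,0,0,0],[-55,-165,10,0,0,0],[-60,-190,10,0,0,0],[-60,-205,10,0,0,0],[-60,-210,10,0,0,0]])

```text
t: 23.1
tcp_pos: [444.1, -104.5, 143.7]
eef_rot: [2.117, 2.319, -0.0]
contact_force: [-0.5, 1.1, 0.8]
finger_gap: 32.3
```

Run:
```python
from h import *
snap(14);snap(14,"top")
im=cv2.imread("pics/raw_top14.png")[:,:,::-1].copy();t,w=masks(im);r=rect("top",blob(t,ROI["top"]),28);print(r)
```

```text
23.15 [ 444.35 -104.12  143.61] [-0.06 -0.68 -0.21]
23.2 [ 444.47 -102.87  143.54] [-0.61 -0.05 -0.68]
((572.4811401367188, 69.5526123046875), (107.49813079833984, 80.95852661132812), 4.5540852546691895)
```

View pics/scene14.png

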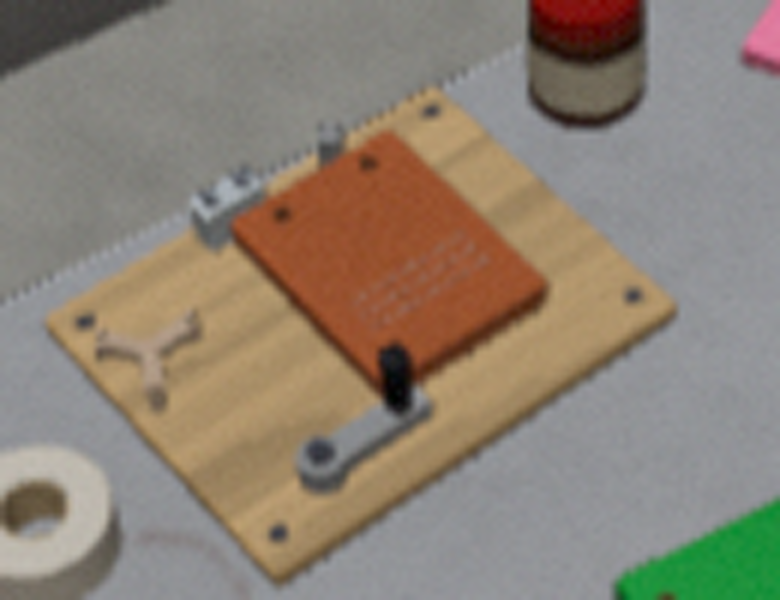

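View pics/top14.png

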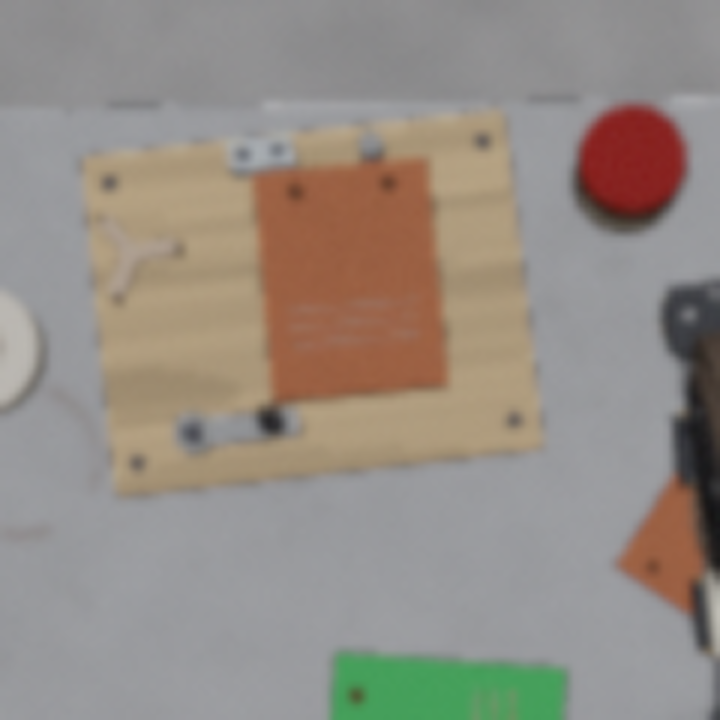

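The keeper lies square behind the near edge, from the hinge at (192,432) to its end at (290,420) in the top crop. The tile has not moved and the bystanders are in place. I hand in.

move_arm(targets=[[0,0,0,0,0,0],[0,0,0,0,0,0],[0,0,0,0,0,0]])

```text
t: 23.5
tcp_pos: [444.5, -101.7, 143.1]
eef_rot: [-2.113, -2.325, -0.0]
contact_force: [-0.2, -0.1, -0.6]
finger_gap: 32.1
```

```bash
python3 -c "
from h import *
print(finish_job(),get_state()['t'])"
```

```text
the job is handed in; nothing more can be done
the job is handed in; nothing more can be done
```

I squared the tile against the peg and the block, pressed it there, turned the keeper fully in behind it, and handed the job in at about 23.5 s. The hand-in reports no verdict.

- **Push and press:** I first nudged the tile onto the peg from the middle of its near edge, because little edge reached past the peg. I then pushed near its left corner, following the arc. It was pressed home for about 1.4 s at roughly 8 N. The highest reading in the force readouts, taken between moves, was about 12.5 N as it seated.
- **Keeper:** It was pinched by the pin and turned until it met its stop. I then eased off, opened the fingers and moved clear.

**Last checks:**
- **Tile:** In the top view its x is about -0.2 to -0.7 mm and its y about -15 mm in the board's frame, both within tolerance. It slid right while turning, so y is nearer its 22 mm limit than I planned. It sits about 0.016 rad past square, against the 0.035 allowed. It did not move while the keeper was turned.
- **Keeper and the rest:** The keeper looks parallel to the board's near edge, and the neighbouring things in view look unmoved. The fingers read no contact.
- **Disagreement:** The scene camera put the tile about 6 mm nearer in x and about 4 mm further left in y. Its tile outline there takes in the side faces, and its x already read low at the start, so I relied on the top view.

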